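Fit the quick-change sprocket on the gearbox's splined shaft

ROBOT

A 6-joint arm with a two-finger parallel gripper is mounted at the origin on a cart in front of the work surface, level with it; the furniture and walls round the work are solid. World frame = base frame: x ahead of the robot, y to its left, z up, the work surface at z = 0. Lengths are in m, angles in degrees, forces in N, time in s.
With the tool pointing down it reaches from about 0.425 to 0.95 m from the base axis. Payload 14.7 kg.
Tool frame: the origin (TCP) lies on the centre line of the jaws, within the pads' length; the fingertips stand 25 mm ahead of it and the grasp point (between the pads) lies 6 mm ahead of it; z points along the fingers, y is the line along which they close (so a half turn about z gives the same grasp; the last joint's range is limited). The gripper opens to 85 mm and grips with 20 to 120 N. Pads are 22 mm wide; open, the fingers measure 114 mm over their backs; the gripper's body (76 mm by 85 mm) begins 54 mm behind the grasp point. The pads swing forward as they close: fully open they stand 13 mm farther back than shut.
Start: joints at [67.403, 27.513, 91.461, -0, 61.026, -2.67], TCP at [0.222, 0.611, 0.256] pointing down, gripper open.
Joint ranges: [-157.49, 157.49], [-46.99, 117.5], [13.45, 153.17], [-89.5, 269.5], [5.16, 153.95], [-167.48, 167.48]. Speed limits (degrees/s): [108.29, 108.29, 136.94, 172.46, 172.46, 172.46].

INTERFACE

Orientations are given as [roll, pitch, yaw] about the fixed x, y, z axes, in that order (R = Rz(yaw) Ry(pitch) Rx(roll)).
In Python, from cell import manip gives the robot as it stands.
- The arm moves only by the tool send_rows, never from a script. Its argument "steps" is a list of rows, each a list of 2 entries, a list of its own where there are three numbers: the shift along the tool's x, y, z in cm, then the turn about the tool's z in degrees. A call has 1 to 12 rows; each row is the pose to reach, as a shift and turn from the pose commanded when the call began, along the tool's axes at that moment; what a row does not reach only later rows make up. A row lasts 1/12 s, in which the tool goes at most 41.7 mm and 7.16 degrees, less where a joint would pass 70% of its speed; a pose out of reach is approached as far as the arm can. A call with a gripper value outside its range is refused whole. "claw" is the closure, from -1 (fully open) to 1 (shut), set as the call begins (left out, the last holds). The fingers move at their own pace and stop on an object; "squeeze" is the grip in N (left out, the last holds). Time passes only in rows, so rows that repeat a pose let the fingers close. It gives the time, the measured TCP pose, the force, the opening and the grip force at its end, in the units of the state.
- manip.get_obs(): the state, without advancing time (a new reading comes with each control period).
- manip.read_camera(name): name is "scene" or "top" or "wrist"; returns (picture, depth): 400x640x3 uint8, blue, green, red; 400x640 float32, m along the optical axis (not along the pixel's ray), 0 where there is no reading.
- manip.camera_model(name): a dict with "fov_y" (degrees; the focal length in pixels is half the picture's height over the tangent of half this angle, whatever the lens; pixels are square), "cx", "cy" (the principal point, pixels), "extrinsics" (4x4, takes a point from camera to world coordinates). Camera axes: x right, y up, looking along -z (the intrinsics and any distortion apply to the point x, -y, -z); pixel columns grow to the right and rows downward; lengths in m; the calibration is good to about 2 mm. A picture is of the moment at which its call begins: read the wrist's pose just before it. camera_model takes no time and is no camera call; for the wrist camera it gives the pose at the moment of the call.
- manip.finish_job(): hands the job in; it is judged then, once.
The state is a dict: "time": time; "joint_positions": joint angles; "qvel": joint speeds; "tau": joint torques, N m; "tcp_pos": TCP position; "tcp_rot": TCP orientation; "contact_force": force on the tool from outside, world axes, zero at the start; "torque": the same for the moment, N m; "grip_width": opening from 0.0 (shut) to 1.0 (fully open); "grip_force": force on a finger pad.
Only numpy, scipy, OpenCV 4.12 (cv2) and the standard library are available. Lean on these libraries where they do the work, as an engineer would, in place of code of your own. Each camera call takes 0.05 s, during which the arm holds its last target. There are 200 camera calls.

TASK

The spoked sprocket has been put over the gearbox's upright shaft but is only standing on top of the splines. Turn it until its wide groove finds the shaft's wide master spline and it drops in, press it down fully home against the shoulder, then swing the keeper arm right in to its stop, so that it sits over the sprocket's boss. Leave the sprocket home and the keeper closed, and do not disturb the dial gauge, the loupe or the black glass-scale case.

Things in the scene. Friction and masses are not known exactly. Their poses are not given: they have to be found in the camera images.
- gearbox: Small dark-blue worm gearbox on a grey base plate (150 x 206 x 12 mm), fixed. Origin on the desk under the axis of its upright steel shaft; z up; x axis points from the shaft axis towards the shaft's 15 mm wide master spline (a red paint line on the shaft's end points to it too). Under the sprocket only the shaft's collar (radius 26 mm) rises above 67 mm over the desk.
- shoulder (a point): Point on the shaft axis at the shoulder on which the sprocket's boss must finally stand, 80 mm above the desk; same axes as the gearbox. Above it: five splines of radius 19 mm (the wide one and four of 7 mm at unequal angles) from 0 to 22 mm, then a plain nose of radius 14 mm up to the shaft's end at 50 mm, with a neck of radius 9 mm from 24 to 34 mm for the keeper.
- sprocket_mid (a point): Centre of the light grey sprocket, on its axis half-way up its boss (radius 28 mm, 24 mm high). x axis points to the middle of its wide bore groove (red paint marks on boss and rim); it is keyed when this lies along the gearbox's x axis (within about 0.05 rad). Height of this point over the shoulder point: 34 mm at the start, about 29 mm just keyed, 12 mm home. 0.3 kg; spins on if turned fast.
- spoke (a point): Middle of the sprocket's spoke that stands 60 degrees anticlockwise (from above) from its x axis, 46 mm from the axis. Three like it at 60, 180 and 300 degrees, each 14 mm wide and 10 mm thick. Between them three open windows from radius 28 to 64 mm, their middles at 0, 120 and 240 degrees. Rim radius 64 to 74 mm, 12 mm thick; teeth out to 80 mm. A slow fingertip in a window can push a spoke.
- boss_top (a point): Centre of the boss's top face, 12 mm above sprocket_mid: a flat ring from radius 20 to 28 mm round the shaft. Once keyed, the sprocket rests on three sprung balls in the shaft, 17 mm above home; 10 to 20 N straight down on this ring, on both sides of the shaft at once, gets it past them and it slides home.
- keeper (a joint): Hinge of the keeper, a flat dark steel arm 6 mm thick, 122 mm long, on a pillar beside the gearbox, 26 to 32 mm above the shoulder's height. 0 = closed (arm over the shaft axis, slot round its neck, at its stop); grows to 1.9 rad as it swings out, anticlockwise from above. Stays where left; 1 to 2 N at the knob moves it. Closes only when the sprocket is home, else it strikes the boss.
- keeper_pivot (a point): Point on the keeper's hinge axis, 100 mm from the shaft axis along the gearbox's +y axis, at the arm's mid thickness (109 mm above the desk). A bolt head there rises 10 mm above this point.
- keeper_knob (a point): Middle of the keeper's red upright knob, 50 mm from the hinge axis, 15 mm diameter, standing on the arm from 16 mm below this point to 15 mm above it. With the keeper closed it is half-way between pivot and shaft axis. Push it from its side away from the closed position.
- dial_gauge: Steel dial indicator lying on its back, 136 x 66 x 23 mm; origin on the desk under it. Leave it alone.
- loupe: Black eye loupe, 41 mm diameter, 37 mm high, standing loose on the desk; origin at the centre of its foot. Leave it alone.
- glass_scale_case: Flat black case of a glass scale, 35 x 90 x 12 mm, loose on the desk; origin at the centre of its underside. Leave it alone.

How it is judged:
By the outcome, as a careful person would: the job done as asked, in the order asked, and still so for the second after the job is handed in, with the robot touching nothing.
It also fails if it takes over 72 s, if anything falls off the work surface, if the arm or the gripper's body presses on something with over 40 N, if the wrist force passes 120 N, or if a joint passes its speed limit or range.

## Working session

There is one attempt and no reset: what is moved stays moved. The work goes in short steps, Python scripts to look and compute and a tool call to move; the robot and the scene stay as the last step left them, time stands still between calls to the robot, and variables do not carry over. Pictures are saved under pics/ and viewed, at most 10 in all, crops included, and the job is handed in when it is done.

Besides the shell and the picture viewer there is one more tool, called as name([rows], argument=value, ...), one row to a line, values as JSON. send_rows: Moves the arm, as the interface text tells. Its arguments: {"type":"object","properties":{"steps":{"type":"array"},"claw":{"type":"number"},"squeeze":{"type":"number"}},"required":["steps"]}

```bash
mkdir -p pics; ls
cat > h.py <<'E'
import numpy as np,cv2
from cell import manip
def cam(n):
    m=manip.camera_model(n);im,d=manip.read_camera(n);return m,im,d
def w(m,d,u,v,z=None):
    f=200/np.tan(np.radians(m["fov_y"])/2);E=np.array(m["extrinsics"])
    r=np.array([(u-m["cx"])/f,-(v-m["cy"])/f,-1.]);
    if z is None: return (E@np.r_[r*d[int(v),int(u)],1])[:3]
    R=E[:3,:3]@r;return E[:3,3]+R*(z-E[2,3])/R[2]
def pix(m,p):
    f=200/np.tan(np.radians(m["fov_y"])/2);q=np.linalg.inv(np.array(m["extrinsics"]))@np.r_[p,1]
    return m["cx"]+f*q[0]/-q[2],m["cy"]-f*q[1]/-q[2]
E
python3 - <<'E'
from h import *
o=manip.get_obs();print(o)
for n in("scene","top","wrist"):
    m,im,d=cam(n);print(n,m);cv2.imwrite(f"pics/{n}0.png",im);np.save(f"{n}0.npy",d)
E
```

```text
pics
{'time': 0.0, 'joint_positions': array([ 6.74021662e+01,  2.75488119e+01,  9.14916625e+01, -2.47526667e-04,
        6.10259756e+01, -2.66912089e+00]), 'qvel': array([ 0.05204949, -0.1315739 ,  0.07512804, -0.02215588, -0.02545198,
       -0.053859  ]), 'tau': array([-5.01789837e-04, -9.50676584e+01, -4.30149221e+01, -1.25805013e-04,
        1.32518107e-02,  9.49693913e-06]), 'tcp_pos': array([0.22138728, 0.61075482, 0.25569777]), 'tcp_rot': array([-1.79933612e+02, -2.87827281e-03,  1.60071405e+02]), 'contact_force': array([ 0.04184105, -0.44606148, -0.0247021 ]), 'torque': array([-0.0120022 ,  0.06730806,  0.04731851]), 'grip_force': 0.0, 'grip_width': 0.9998849285079265}
scene {'fov_y': 43.870684857969664, 'cx': 318.38900867470437, 'cy': 200.58199730962536, 'extrinsics': array([[ 0.85149676,  0.35233093, -0.38835058,  0.15118235],
       [-0.52404149,  0.54599098, -0.65366227, -0.75693563],
       [-0.01826952,  0.76010313,  0.64954558,  0.9004425 ],
       [ 0.        ,  0.        ,  0.        ,  1.        ]])}
top {'fov_y': 54.95740913873951, 'cx': 319.8424114513637, 'cy': 199.66490829548093, 'extrinsics': array([[-2.87492042e-03,  9.83008568e-01, -1.83537163e-01,
         4.58893959e-01],
       [-9.99877829e-01, -5.80435431e-06,  1.56309677e-02,
         5.77553158e-02],
       [ 1.53643098e-02,  1.83559678e-01,  9.82888489e-01,
         9.84190389e-01],
       [ 0.00000000e+00,  0.00000000e+00,  0.00000000e+00,
         1.00000000e+00]])}
wrist {'fov_y': 60.51909136566693, 'cx': 325.14299858030574, 'cy': 201.32377789327782, 'extrinsics': array([[ 0.34070073, -0.90397623, -0.25836021,  0.15517295],
       [ 0.94017094,  0.32721238,  0.0949245 ,  0.63427444],
       [-0.00127083, -0.27524361,  0.96137367,  0.37394383],
       [ 0.        ,  0.        ,  0.        ,  1.        ]])}
```

View pics/top0.png

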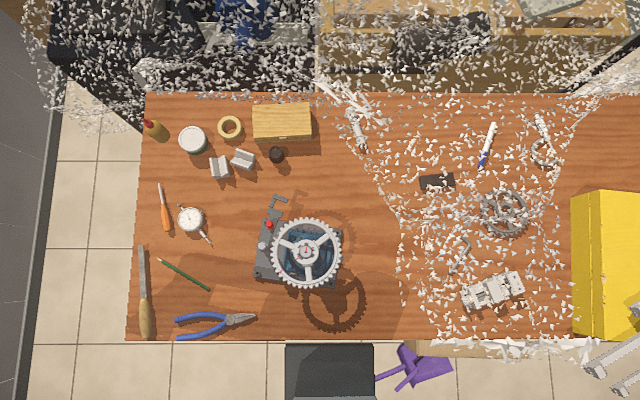

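View pics/scene0.png

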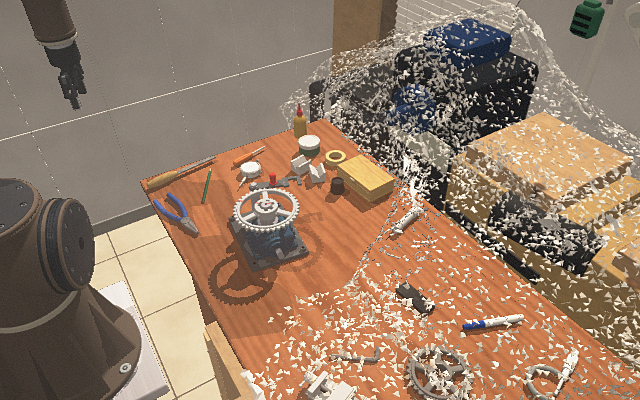

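The top view shows the sprocket at about (306,251), the red keeper knob at (268,225) with its arm pointing up and right to (280,198), the dial gauge at (190,218), the loupe at (277,155) and the case at (437,181). I'll enlarge the gearbox.

Run:
```python
from h import *
im=cv2.imread("pics/top0.png");c=cv2.resize(im[185:295,245:355],None,fx=5.4,fy=5.4,interpolation=cv2.INTER_CUBIC)
cv2.imwrite("pics/c1.png",c)
m=manip.camera_model("top");d=np.load("top0.npy")
for z,u,v in((.14,306,251),(.13,306,251),(.12,268,225),(.11,262,246)): print(u,v,w(m,d,u,v,z),w(m,d,u,v))
```

```text
306 251 [0.50279201 0.07480941 0.14      ] [0.50319869 0.0749674  0.13217942]
306 251 [0.50331202 0.07501143 0.13      ] [0.50319869 0.0749674  0.13217942]
268 225 [0.56217605 0.16104332 0.12      ] [0.55927089 0.158138   0.14430825]
262 246 [0.51575812 0.17471329 0.11      ] [0.51524556 0.17365907 0.11787965]
```

View pics/c1.png

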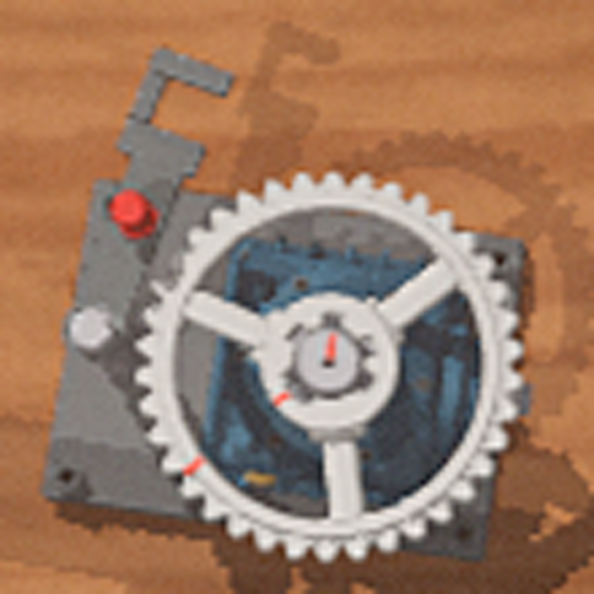

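send_rows([
  [[-33.6, -30.6, 0], -28],
  [[-33.6, -30.6, 0], -28],
  [[-33.6, -30.6, 0], -28],
  [[-33.6, -30.6, 0], -28],
  [[-33.6, -30.6, 0], -28],
  [[-33.6, -30.6, 0], -28],
  [[-33.6, -30.6, 0], -28],
  [[-33.6, -30.6, 0], -28],
  [[-33.6, -30.6, 0], -28],
  [[-33.6, -30.6, 0], -28],
  [[-33.6, -30.6, 0], -28],
  [[-33.6, -30.6, 0], -28],
])

```text
time: 1.15
tcp_pos: [0.4355, 0.2038, 0.2564]
tcp_rot: [-179.9, 0.0, -172.1]
contact_force: [-0.0, 0.8, 0.1]
grip_width: 1.0
grip_force: 0.0
```

send_rows([
  [[-1.4, -3.8, 0], 0],
  [[-2.8, -7.6, 0], 0],
  [[-4.2, -11.4, 0], 0],
  [[-5.1, -14.0, 0], 0],
  [[-5.1, -14.2, 0], 0],
  [[-5.1, -14.2, 0], 0],
])

```text
time: 1.65
tcp_pos: [0.5039, 0.0741, 0.256]
tcp_rot: [180.0, -0.0, -172.1]
contact_force: [-1.5, 0.4, 0.6]
grip_width: 1.0
grip_force: 0.0
```

Run:
```python
from h import *
o=manip.get_obs();print(o["tcp_pos"],o["tcp_rot"],o["joint_positions"],o["qvel"])
m,im,d=cam("wrist");cv2.imwrite("pics/w1.png",cv2.resize(im,None,fx=1.25,fy=1.25,interpolation=cv2.INTER_CUBIC));np.save("w1.npy",d);np.save("w1m.npy",m,allow_pickle=True)
```

```text
[0.50386581 0.07407769 0.25604383] [ 1.79999453e+02 -2.63896317e-02 -1.72092517e+02] [ 4.95333360e+00  1.63156370e+01  1.09671085e+02 -1.00499262e-03
  5.40396608e+01 -9.29535587e+01] [ 2.63960893 -0.59945849  1.06174316  0.51334255  0.06155528  1.28375148]
```

View pics/w1.png

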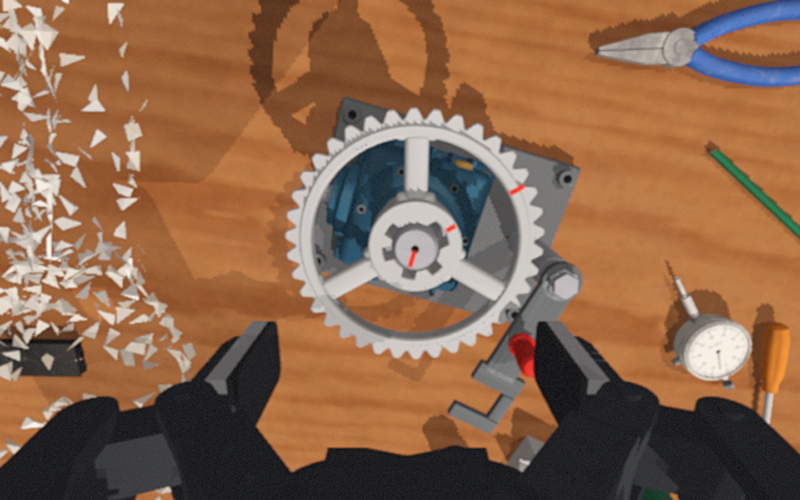

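The wrist view shows the shaft end at (415,247), the boss centred on about (416,248), the rim mark at (517,188), the boss mark at (451,229), and the paint line running from (415,250) to (412,265). The pivot bolt is at (563,283) and the knob at (519,347).

Run:
```python
from h import *
mw=np.load("w1m.npy",allow_pickle=True).item();d=np.load("w1.npy");mt=manip.camera_model("top")
W=lambda x,y,z=None:w(mw,d,x/1.25,y/1.25,z)
def tri(a,b):
    P=[]
    for m,(u,v) in((mw,a),(mt,b)):
        c=np.array(m["extrinsics"])[:3,3];r=w(m,None,u,v,0.)-c;P.append((c,r/np.linalg.norm(r)))
    A=sum(np.eye(3)-np.outer(r,r) for c,r in P);B=sum((np.eye(3)-np.outer(r,r))@c for c,r in P);return np.linalg.solve(A,B)
for n,a,b in(("shaft",(415,247),(327,360)),("rimmark",(517,188),(193,466)),("bolt",(565,278),(92,328)),("knobtop",(520,340),(127,205))):
    print(n,tri((a[0]/1.25,a[1]/1.25),(245+b[0]/5.4,185+b[1]/5.4)),W(*a))
s=W(415,247,.13);b=W(416.5,248,.126);print(s,b)
an=lambda p:np.degrees(np.arctan2(p[1],p[0]))
c=b
print("sprocket",an((W(517,188,.12)-c)[:2]),an((W(451,229,.126)-c)[:2]))
for q in((417,135),(318,287),(505,297)):print("spoke",an((W(*q,.119)-c)[:2]))
print("line",an((W(412,265,.13)-W(415,250,.13))[:2]),"pivot",an((W(564,281,.119)-s)[:2])-90)
# rim circle fit from depth
H=np.array([[*w(mw,d,u,v),] for v in range(0,400,1) for u in range(200,460) if d[v,u]>0])
q=H[(abs(H[:,2]-.12)<.006)];r=np.hypot(*(q[:,:2]-s[:2]).T);q=q[(r<.085)]
print("rim z",np.median(q[:,2]));cc=cv2.minEnclosingCircle(q[:,:2].astype(np.float32));print(cc)
```

```text
shaft [0.50202774 0.07742549 0.12237798] [0.4996242  0.07823274 0.13055194]
rimmark [0.45847555 0.13051715 0.12886124] [0.45825495 0.13333079 0.12045677]
bolt [0.51372868 0.17600533 0.11350869] [0.50966101 0.17534839 0.11927346]
knobtop [0.56925436 0.16447251 0.09309969] [0.55677631 0.15701674 0.11739313]
[0.49977243 0.07826458 0.13      ] [0.50133917 0.07947754 0.126     ]
sprocket 128.56823796582026 127.75703353872407
spoke -172.10027915176454
spoke -58.12964107837191
spoke 66.76431267158578
line -2.6766709630996495 pivot -7.057462687516505
rim z 0.11925745598720262
((0.5013201236724854, 0.07811548560857773), 0.08045008778572083)
```

Run:
```python
from h import *
mw=np.load("w1m.npy",allow_pickle=True).item();mt=manip.camera_model("top");dt=np.load("top0.npy")
an=lambda p:np.degrees(np.arctan2(p[1],p[0]))
W=lambda x,y,z:w(mw,None,x/1.25,y/1.25,z);T=lambda x,y,z:w(mt,None,245+x/5.4,185+y/5.4,z)
print("holes wrist y-axis",an(W(567,178,.012)-W(352,115,.012))-90, "edge",an(W(578,168,.012)-W(346,98,.012))-90)
print("top left edge",an(T(97,182,.012)-T(45,497,.012)),"bottom",an(T(45,497,.012)-T(485,560,.012))-90,"right",an(T(525,242,.012)-T(485,560,.012)))
print("hole L",W(567,178,.012),T(67,477,.012)," hole R",W(352,115,.012),T(463,533,.012))
print("line top",an(T(333,335,.13)-T(326,362,.13)),"bolt",an(T(92,328,.119)-T(327,360,.13))-90, T(327,361,.13),T(92,328,.119))
```

```text
holes wrist y-axis -7.834695948087187 edge -8.141025867805993
top left edge -7.925484200701158 bottom -8.152386606481159 right -7.9235570302854565
hole L [0.45457675 0.20263206 0.012     ] [0.45478459 0.19751446 0.012     ]  hole R [0.42930841 0.01899583 0.012     ] [0.42906784 0.01595434 0.012     ]
line top -14.430547275253646 bolt -8.112908937701391 [0.50145151 0.0759831  0.13      ] [0.51574875 0.17344085 0.119     ]
```

send_rows([
  [[0.25, 0.3, 3], 0],
  [[0.25, 0.3, 6], 0],
  [[0.25, 0.3, 8.5], 0],
  [[0.25, 0.3, 9.1], 0],
  [[0.25, 0.3, 9.1], 0],
  [[0.25, 0.3, 9.1], 0],
])

```text
time: 2.2
tcp_pos: [0.5007, 0.0789, 0.166]
tcp_rot: [180.0, -0.0, -171.9]
contact_force: [0.2, 0.6, 0.2]
grip_width: 0.999
grip_force: 0.0
```

Run:
```python
from h import *
o=manip.get_obs();print(o["tcp_pos"],o["tcp_rot"],o["qvel"].round(1))
m,im,d=cam("wrist");cv2.imwrite("pics/w2.png",cv2.resize(im,None,fx=1.25,fy=1.25,interpolation=cv2.INTER_CUBIC));np.save("w2.npy",d);np.save("w2m.npy",m,allow_pickle=True)
print([pix(m,p) for p in o["tcp_pos"]*[1,1,0]+np.array([[0,0,.13],[0,0,.126]])])
```

```text
[0.50069845 0.07885141 0.1659816 ] [ 1.79995153e+02 -2.51369632e-03 -1.71872091e+02] [-0.4 -1.2 -0.9 -0.1  0.2 -0. ]
[(np.float64(325.7765104735084), np.float64(253.17492087979346)), (np.float64(325.7665848038238), np.float64(249.81254530275282))]
```

View pics/w2.png

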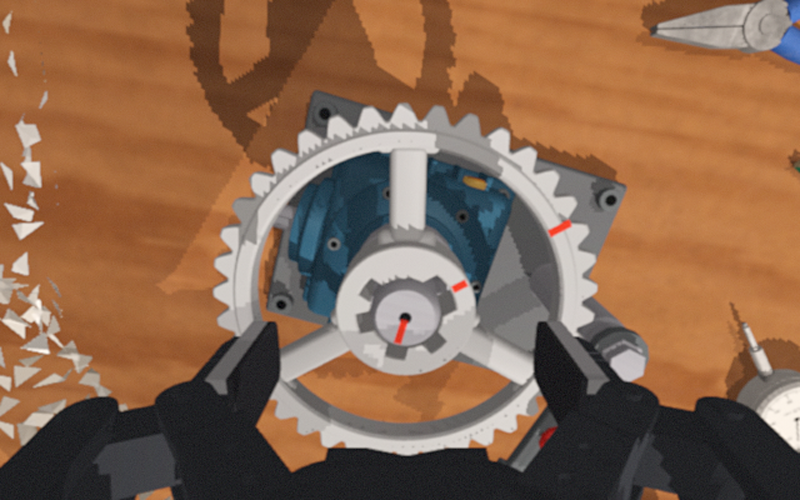

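send_rows([
  [[0, 0, 1], 0],
  [[0, 0, 2], 0],
  [[0, 0, 2.2], 0],
  [[0, 0, 2.2], 0],
])

```text
time: 2.58
tcp_pos: [0.5001, 0.078, 0.1426]
tcp_rot: [180.0, -0.1, -171.9]
contact_force: [0.2, -0.6, -0.5]
grip_width: 0.997
grip_force: 0.0
```

send_rows([
  [[0, 0, 0], 0],
  [[0, 0, 0], 0],
  [[0, 0, 0], 0],
  [[0, 0, 0], 0],
  [[0, 0, 0], 0],
  [[0, 0, 0], 0],
], claw=0.25, squeeze=20)

```text
time: 3.08
tcp_pos: [0.5009, 0.078, 0.1437]
tcp_rot: [-180.0, 0.0, -171.9]
contact_force: [0.4, -1.1, 5.0]
grip_width: 0.638
grip_force: 20.3
```

send_rows([
  [[0, 0, -0.05], 2],
  [[0, 0, -0.05], 6],
  [[0, 0, -0.05], 10],
  [[0, 0, -0.05], 14],
  [[0, 0, -0.05], 18],
  [[0, 0, -0.05], 22],
  [[0, 0, -0.05], 26],
  [[0, 0, -0.05], 30],
  [[0, 0, -0.05], 34],
  [[0, 0, -0.05], 38],
  [[0, 0, -0.05], 42],
  [[0, 0, -0.05], 45],
])

```text
time: 4.08
tcp_pos: [0.5008, 0.0781, 0.144]
tcp_rot: [180.0, 0.0, 142.8]
contact_force: [-0.2, -0.3, 1.3]
grip_width: 0.631
grip_force: 21.8
```

Run:
```python
from h import *
o=manip.get_obs();print(o["tcp_pos"],o["tcp_rot"],o["contact_force"],o["torque"])
m,im,d=cam("wrist");cv2.imwrite("pics/w3.png",im)
```

```text
[0.50075545 0.07809686 0.14395867] [1.79985518e+02 1.17802782e-02 1.42849349e+02] [-0.24633421 -0.32457486  1.27518587] [-0.01528794  0.00324236  0.02625849]
```

View pics/w3.png

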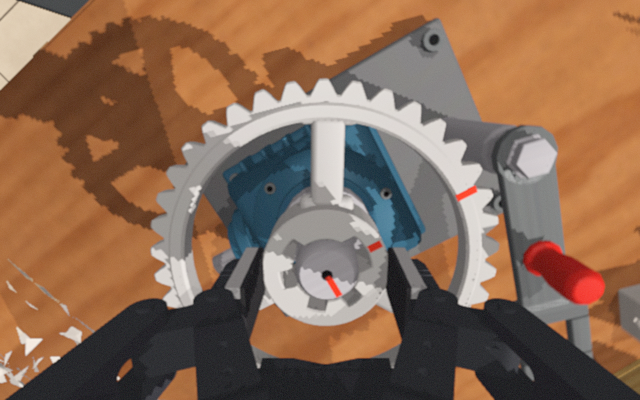

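The sprocket follows the grip: its spoke is still straight up at (328,160) and the rim mark is at (467,193). I'll turn on towards a yaw of 52°.

send_rows([
  [[0, 0, 0], 2],
  [[0, 0, 0], 6],
  [[0, 0, 0], 10],
  [[0, 0, 0], 14],
  [[0, 0, 0], 18],
  [[0, 0, 0], 22],
  [[0, 0, 0], 26],
  [[0, 0, 0], 30],
  [[0, 0, 0], 34],
  [[0, 0, 0], 38],
  [[0, 0, 0], 42],
  [[0, 0, 0], 45],
])

```text
time: 5.13
tcp_pos: [0.5009, 0.0783, 0.144]
tcp_rot: [180.0, -0.0, 97.9]
contact_force: [0.2, 1.8, 1.4]
grip_width: 0.633
grip_force: 21.9
```

send_rows([
  [[0, 0, 0], 3],
  [[0, 0, 0], 7],
  [[0, 0, 0], 11],
  [[0, 0, 0], 15],
  [[0, 0, 0], 19],
  [[0, 0, 0], 23],
  [[0, 0, 0], 27],
  [[0, 0, 0], 31],
  [[0, 0, 0], 35],
  [[0, 0, 0], 39],
  [[0, 0, 0], 42],
  [[0, 0, 0], 42],
])

```text
time: 6.13
tcp_pos: [0.5011, 0.0783, 0.1439]
tcp_rot: [180.0, -0.0, 56.0]
contact_force: [2.8, 2.7, -2.2]
grip_width: 0.633
grip_force: 21.7
```

send_rows([
  [[0, 0, 0.1], 1],
  [[0, 0, 0.15], 2],
  [[0, 0, 0.2], 2.5],
  [[0, 0, 0.2], 3],
  [[0, 0, 0.2], 3.5],
  [[0, 0, 0.2], 4],
  [[0, 0, 0.2], 4],
  [[0, 0, 0.25], 4],
  [[0, 0, 0.3], 4],
])

```text
time: 6.88
tcp_pos: [0.5011, 0.0782, 0.1409]
tcp_rot: [180.0, -0.0, 52.1]
contact_force: [4.4, 3.1, -1.3]
grip_width: 0.632
grip_force: 21.8
```

send_rows([
  [[0, 0, 0.05], 0],
  [[0, 0, 0.1], 0],
  [[0, 0, 0.15], 0],
  [[0, 0, 0.2], 0],
  [[0, 0, 0.25], 0],
  [[0, 0, 0.3], 0],
])

```text
time: 7.38
tcp_pos: [0.5013, 0.0781, 0.1382]
tcp_rot: [179.9, -0.1, 52.1]
contact_force: [3.4, 3.1, 9.2]
grip_width: 0.63
grip_force: 22.9
```

Run:
```python
from h import *
o=manip.get_obs();print(o["tcp_pos"],o["tcp_rot"],o["contact_force"],o["torque"])
m,im,d=cam("wrist");cv2.imwrite("pics/w4.png",im);np.save("w4.npy",d);np.save("w4m.npy",m,allow_pickle=True)
```

```text
[0.50126369 0.07812038 0.13820236] [ 1.79943624e+02 -5.16539196e-02  5.20969087e+01] [3.38778928 3.08581787 9.19847569] [ 0.43918635 -0.52526795  0.00164336]
```

View pics/w4.png

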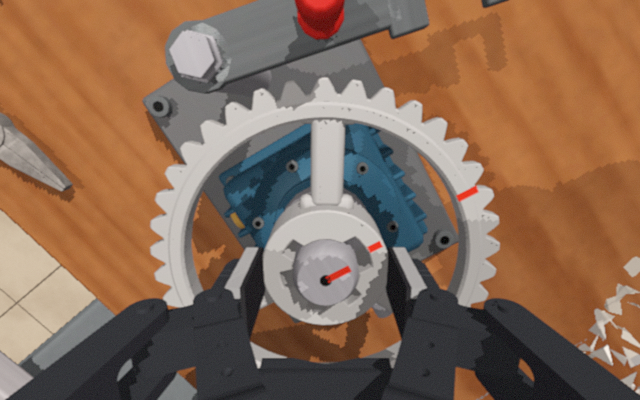

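The red lines on shaft, boss and rim are in line at (326,281), (375,246) and (467,193). The sprocket has dropped about 6 mm onto the balls, so it is keyed. I'll press with a firmer grip.

send_rows([
  [[0, 0, 0], 0],
  [[0, 0, 0.05], 0],
  [[0, 0, 0.15], 0],
  [[0, 0, 0.25], 0],
  [[0, 0, 0.35], 0],
  [[0, 0, 0.45], 0],
  [[0, 0, 0.5], 0],
  [[0, 0, 0.5], 0],
], squeeze=70)

```text
time: 8.1
tcp_pos: [0.501, 0.0781, 0.1327]
tcp_rot: [180.0, -0.0, 52.1]
contact_force: [5.5, 2.9, -2.4]
grip_width: 0.595
grip_force: 73.2
```

send_rows([
  [[0, 0, 0.1], 0],
  [[0, 0, 0.25], 0],
  [[0, 0, 0.4], 0],
  [[0, 0, 0.55], 0],
  [[0, 0, 0.7], 0],
  [[0, 0, 0.85], 0],
  [[0, 0, 0.95], 0],
  [[0, 0, 1.0], 0],
  [[0, 0, 1.0], 0],
])

```text
time: 8.85
tcp_pos: [0.5012, 0.0783, 0.1229]
tcp_rot: [180.0, -0.0, 52.1]
contact_force: [4.6, 6.3, 1.5]
grip_width: 0.595
grip_force: 74.0
```

send_rows([
  [[0, 0, 0.1], 0],
  [[0, 0, 0.15], 0],
  [[0, 0, 0.2], 0],
  [[0, 0, 0.25], 0],
  [[0, 0, 0.3], 0],
  [[0, 0, 0.3], 0],
])

```text
time: 9.35
tcp_pos: [0.5014, 0.0784, 0.1222]
tcp_rot: [179.9, -0.1, 52.1]
contact_force: [-10.5, 5.2, 57.8]
grip_width: 0.593
grip_force: 82.6
```

send_rows([
  [[0, 0, -0.25], 0],
  [[0, 0, -0.3], 0],
  [[0, 0, -0.3], 0],
  [[0, 0, -0.3], 0],
  [[0, 0, -0.3], 0],
  [[0, 0, -0.3], 0],
  [[0, 0, -0.3], 0],
], claw=-1, squeeze=20)

```text
time: 9.93
tcp_pos: [0.5005, 0.078, 0.1225]
tcp_rot: [-180.0, 0.0, 52.1]
contact_force: [-0.1, -0.2, -0.1]
grip_width: 1.0
grip_force: 0.0
```

send_rows([
  [[0, 0, -2], 0],
  [[0, 0, -5], 0],
  [[0, 0, -8], 0],
  [[0, 0, -10], 0],
  [[0, 0, -11], 0],
  [[0, 0, -11], 0],
  [[0, 0, -11], 0],
])

```text
time: 10.52
tcp_pos: [0.5006, 0.0781, 0.2325]
tcp_rot: [180.0, -0.0, 52.1]
contact_force: [-0.7, 0.4, 0.3]
grip_width: 1.001
grip_force: 0.0
```

Run:
```python
from h import *
o=manip.get_obs();print(o["tcp_pos"],o["tcp_rot"],o["joint_positions"],o["contact_force"])
m,im,d=cam("wrist");cv2.imwrite("pics/w5.png",cv2.resize(im,None,fx=1.25,fy=1.25,interpolation=cv2.INTER_CUBIC));np.save("w5.npy",d);np.save("w5m.npy",m,allow_pickle=True)
```

```text
[0.50055217 0.07806195 0.23248095] [ 1.79989579e+02 -8.25099853e-03  5.20744329e+01] [ 5.43584712e+00  1.77478738e+01  1.11548229e+02 -1.49460498e-03
  5.06906557e+01  4.33623617e+01] [-0.66038016  0.41915519  0.2584659 ]
```

View pics/w5.png

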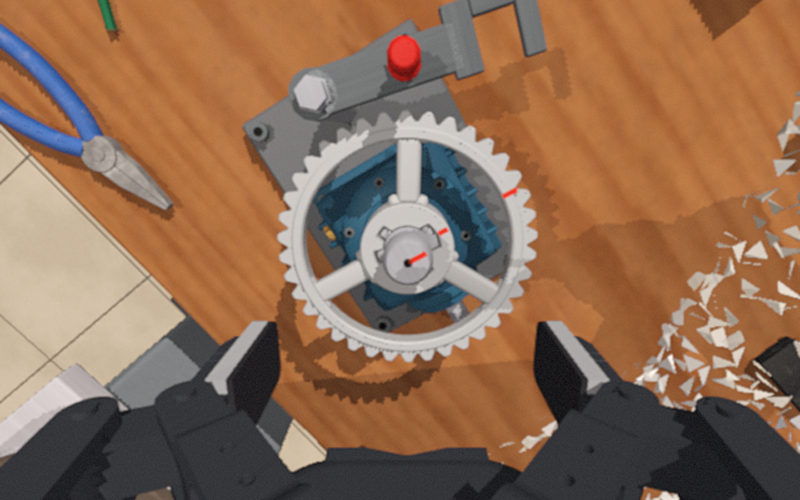

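The sprocket now sits low on the splines, with its marks in line at (408,262), (444,231) and (511,193). The knob top is at (404,45) and the bolt at (312,92).

Run:
```python
from h import *
mw=np.load("w5m.npy",allow_pickle=True).item();d=np.load("w5.npy")
W=lambda x,y,z=None:w(mw,d,x/1.25,y/1.25,z)
for n,a in dict(bossL=(372,265),bossR=(438,265),bossB=(385,222),rim1=(287+15,230),rim2=(520,260),rim3=(408,342),shaft=(402,258),bolt=(312,92),knobtop=(404,45),arm=(435,50)).items(): print(n,W(*a).round(4))
print(W(407,261,.13),W(312,92,.119),W(404,46,.124))
g=np.radians(-8.);ps=np.array([.5008,.078]);pv=ps+.1*np.array([-np.sin(g),np.cos(g)]);print("pivot",pv)
kn=W(404,46,.124)[:2];v=kn-pv;print("knob r",np.hypot(*v),"ang",np.degrees(np.arctan2(v[1],v[0])), "closed dir",-98)
```

```text
bossL [0.4781 0.0833 0.1048]
bossR [0.5094 0.0587 0.1041]
bossB [0.5007 0.099  0.1044]
rim1 [0.4572 0.1252 0.0985]
rim2 [0.5504 0.0283 0.0979]
rim3 [0.4617 0.0268 0.0983]
shaft [0.5    0.0816 0.1306]
bolt [0.516  0.1765 0.1187]
knobtop [0.5639 0.1614 0.1437]
arm [0.5781 0.1542 0.1126]
[0.50102555 0.07850992 0.13      ] [0.5160836  0.17639994 0.119     ] [0.56562402 0.1638352  0.124     ]
pivot [0.51471731 0.17702681]
knob r 0.05258813220705726 ang -14.527674953360426 closed dir -98
```

Boss top reads 104 mm and the rim 98 mm all round, so the sprocket is home and level. Next I'll plan the keeper push along an arc, with the fingers shut.

```bash
cat > plan.py <<'E'
from h import *
pv=np.array([.5147,.1770]);r=.051
def pose(th,off):  # keeper heading deg, gap knob centre->TCP
    t=np.radians(th);return np.r_[pv+r*np.array([np.cos(t),np.sin(t)])+off*np.array([-np.sin(t),np.cos(t)])],th+90
def rows(targets,z=None):
    o=manip.get_obs();y0=o["tcp_rot"][2];a=np.radians(y0);p=o["tcp_pos"]
    for th,off in targets:
        q,y=pose(th,off);D=q-p[:2]
        print(th,off,"x %.2f y %.2f z %.2f turn %.1f"%(100*(D@[np.cos(a),np.sin(a)]),100*(D@[np.sin(a),-np.cos(a)]),0 if z is None else 100*(p[2]-z),-((y-y0+180)%360-180)))
if __name__=="__main__":
    mw=np.load("w5m.npy",allow_pickle=True).item();k=w(mw,None,404/1.25,46/1.25,.143)[:2]-pv;print(np.hypot(*k),np.degrees(np.arctan2(k[1],k[0])))
    rows([(-17,.034)],.143)
E
python3 plan.py
```

```text
0.05146276373315712 -17.85769314511928
-17 0.034 x 13.70 y -1.39 z 8.88 turn -20.9
```

send_rows([
  [[3, -0.3, 0], -5],
  [[6.5, -0.7, 0], -10],
  [[10, -1, 0], -16],
  [[12.5, -1.3, 0], -21],
  [[13.7, -1.4, 0], -21],
  [[13.7, -1.4, 2], -21],
  [[13.7, -1.4, 5], -21],
  [[13.7, -1.4, 7.5], -21],
  [[13.7, -1.4, 8.9], -21],
  [[13.7, -1.4, 8.9], -21],
  [[13.7, -1.4, 8.9], -21],
], claw=1)

```text
time: 11.48
tcp_pos: [0.5727, 0.1941, 0.1425]
tcp_rot: [-179.8, 0.1, 73.0]
contact_force: [0.1, -0.2, 1.5]
grip_width: 0.004
grip_force: 0.0
```

Run:
```python
from plan import *
o=manip.get_obs();print(o["tcp_pos"],o["tcp_rot"],o["contact_force"],o["grip_width"])
rows([(-17,.025),(-17,.019)]+[(t,.019) for t in(-20,-30,-40,-50,-60)])
m,im,d=cam("wrist");cv2.imwrite("pics/w6.png",im)
```

```text
[0.57274334 0.19406552 0.14245558] [-1.79845817e+02  1.06119957e-01  7.29690066e+01] [ 0.11095944 -0.16010645  1.52096676] 0.0036052570474842506
-17 0.025 x -0.83 y 0.05 z 0.00 turn -0.0
-17 0.019 x -1.43 y 0.05 z 0.00 turn -0.0
-20 0.019 x -1.70 y 0.14 z 0.00 turn 3.0
-30 0.019 x -2.62 y 0.35 z 0.00 turn 13.0
-40 0.019 x -3.57 y 0.39 z 0.00 turn 23.0
-50 0.019 x -4.51 y 0.26 z 0.00 turn 33.0
-60 0.019 x -5.42 y -0.02 z 0.00 turn 43.0
```

View pics/w6.png

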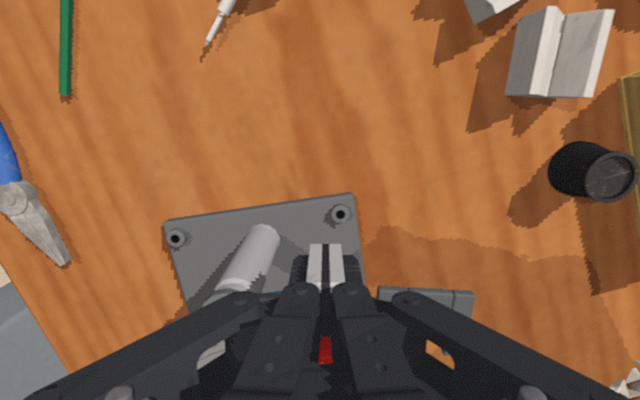

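The shut fingertips stand free at (325,270), with the knob centred behind them at (325,350). I'll push along the arc.

send_rows([
  [[-0.6, 0, 0], 0],
  [[-1.1, 0.05, 0], 0],
  [[-1.43, 0.05, 0], 0],
  [[-1.7, 0.14, 0], 3],
  [[-2.15, 0.25, 0], 8],
  [[-2.62, 0.35, 0], 13],
  [[-3.1, 0.38, 0], 18],
  [[-3.57, 0.39, 0], 23],
  [[-4.05, 0.33, 0], 28],
  [[-4.51, 0.26, 0], 33],
  [[-5.0, 0.13, 0], 38],
  [[-5.42, 0, 0], 43],
])

```text
time: 12.53
tcp_pos: [0.5583, 0.1424, 0.1446]
tcp_rot: [180.0, -0.1, 29.8]
contact_force: [0.3, 1.4, -0.1]
grip_width: 0.0
grip_force: 0.7
```

Run:
```python
from plan import *
o=manip.get_obs();print(o["tcp_pos"],o["tcp_rot"],o["contact_force"])
rows([(t,.019) for t in(-60,-65,-70,-75,-80,-85,-90,-94,-98)]+[(-98,.017)])
m,im,d=cam("top");cv2.imwrite("pics/t6.png",cv2.resize(im[165:295,235:365],None,fx=4.5,fy=4.5,interpolation=cv2.INTER_CUBIC))
```

```text
[0.55825952 0.14237455 0.14455864] [ 1.79978766e+02 -7.87454129e-02  2.97891697e+01] [ 0.30098205  1.35573983 -0.11519722]
-60 0.019 x -0.14 y -0.08 z 0.00 turn -0.2
-65 0.019 x -0.59 y 0.07 z 0.00 turn 4.8
-70 0.019 x -1.05 y 0.18 z 0.00 turn 9.8
-75 0.019 x -1.52 y 0.25 z 0.00 turn 14.8
-80 0.019 x -2.00 y 0.27 z 0.00 turn 19.8
-85 0.019 x -2.47 y 0.26 z 0.00 turn 24.8
-90 0.019 x -2.94 y 0.20 z 0.00 turn 29.8
-94 0.019 x -3.32 y 0.13 z 0.00 turn 33.8
-98 0.019 x -3.68 y 0.03 z 0.00 turn 37.8
-98 0.017 x -3.84 y -0.10 z 0.00 turn 37.8
```

send_rows([
  [[-0.6, 0.07, 0], 5],
  [[-1.05, 0.18, 0], 10],
  [[-1.5, 0.25, 0], 15],
  [[-2.0, 0.27, 0], 20],
  [[-2.25, 0.27, 0], 22.5],
  [[-2.47, 0.26, 0], 25],
  [[-2.7, 0.23, 0], 27.5],
  [[-2.94, 0.2, 0], 30],
  [[-3.15, 0.16, 0], 32],
  [[-3.32, 0.13, 0], 34],
  [[-3.5, 0.08, 0], 36],
  [[-3.68, 0.03, 0], 38],
])

```text
time: 13.58
tcp_pos: [0.5268, 0.1241, 0.1445]
tcp_rot: [-180.0, -0.1, -7.9]
contact_force: [1.0, 1.7, -0.1]
grip_width: -0.002
grip_force: 0.6
```

Run:
```python
from plan import *
o=manip.get_obs();print(o["tcp_pos"],o["tcp_rot"],o["contact_force"])
rows([(-98,.019),(-98,.015)])
```

```text
[0.52679029 0.12405687 0.14446386] [-1.79972964e+02 -8.45909078e-02 -7.91588597e+00] [ 0.96407261  1.71908821 -0.14654857]
-98 0.019 x -0.03 y 0.03 z 0.00 turn 0.1
-98 0.015 x -0.43 y 0.02 z 0.00 turn 0.1
```

Not at the stop yet, so I'll creep on until the force rises.

send_rows([
  [[-0.1, 0, 0], 0],
  [[-0.2, 0, 0], 0],
  [[-0.3, 0, 0], 0],
  [[-0.4, 0, 0], 0],
  [[-0.4, 0, 0], 0],
])

```text
time: 14.0
tcp_pos: [0.5262, 0.1243, 0.1448]
tcp_rot: [-179.9, -0.4, -7.8]
contact_force: [20.7, -8.3, -13.4]
grip_width: 0.002
grip_force: 10.4
```

send_rows([
  [[0.6, 0, 0], 0],
  [[2, 0, 0], 0],
  [[4, 0, 0], 0],
  [[4, 0, -3], 0],
  [[4, 0, -6], 0],
  [[1, 3, -9], 0],
  [[-2, 4, -9], 0],
  [[-3, 4.5, -9], 0],
  [[-3, 4.5, -9], 0],
  [[-3, 4.5, -9], 0],
])

```text
time: 14.83
tcp_pos: [0.4862, 0.0841, 0.2344]
tcp_rot: [-180.0, -0.1, -7.9]
contact_force: [0.8, 0.2, 0.2]
grip_width: -0.002
grip_force: 0.0
```

Run:
```python
from plan import *
o=manip.get_obs();print(o["tcp_pos"],o["contact_force"],o["qvel"].round(1))
m,im,d=cam("wrist");cv2.imwrite("pics/w7.png",im)
for n,z,p in(("knob closed",.143,pv+.05*np.array([np.cos(np.radians(-98)),np.sin(np.radians(-98))])),("shaft",.13,[.5008,.078])):print(n,pix(m,np.r_[p,z]))
```

```text
[0.48621939 0.08405906 0.23441609] [0.82750943 0.20803193 0.16546467] [ 0.3  1.8 -1.8  0.  -0.3  0.5]
knob closed (np.float64(251.51932988667588), np.float64(192.0252346866849))
shaft (np.float64(330.41548425025803), np.float64(187.38424444786762))
```

View pics/w7.png

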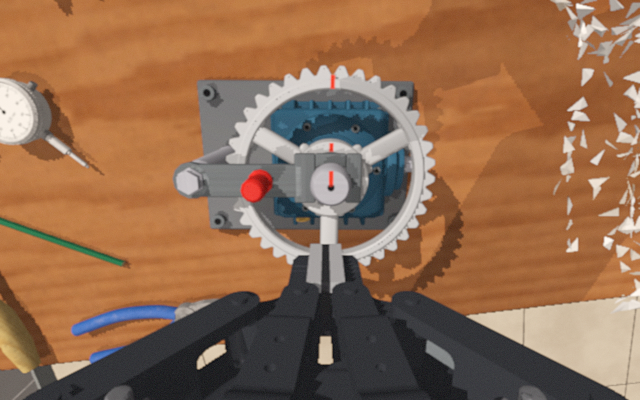

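The keeper lies parallel to the plate edge. Its slot is round the shaft at (330,183), its knob top is at (250,192) against (251,192) predicted for closed, and the gauge is undisturbed. I'll hand the job in.

```bash
python3 -c "
from cell import manip
print(manip.finish_job())"
```

```text
the job is handed in; nothing more can be done
None
```

I turned the sprocket until it keyed, pressed it home on the shoulder and swung the keeper in to its stop, then handed the job in at about 15 s; the dial gauge, loupe and case were not touched.

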